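# Lock the rice box with its oblong-eye plate

### The arm

A 6-joint arm with a two-finger parallel gripper is mounted at the origin on the work surface. World frame = base frame: x ahead of the robot, y to its left, z up, the work surface at z = 0. Lengths are in m, angles in rad, forces in N, time in s.
With the tool pointing down it reaches from about 0.35 to 0.775 m from the base axis. Payload 7.3 kg.
Tool frame: the origin (TCP) lies at the very end of the fingers, on their centre line; the grasp point (between the pads) lies 19 mm behind it; z points along the fingers, y is the line along which they close (so a half turn about z gives the same grasp; the last joint's range is limited). The gripper opens to 92 mm and grips with 3 to 60 N. Pads are 19 mm wide; open, the fingers measure 130 mm over their backs; the gripper's body (75 mm by 190 mm) begins 47 mm behind the grasp point.
Start: joints at [1.119, 0.342, 1.524, -0, 1.275, -0.146], TCP at [0.158, 0.501, 0.227] pointing down, gripper open.
Joint ranges: [-2.53, 2.53], [-0.77, 2.02], [0.04, 2.7], [-1, 4.14], [0.28, 2.66], [-3.11, 3.11]. Speed limits (rad/s): [2.57, 2.57, 3.14, 3.14, 3.14, 3.14].

### API

Orientations are given as [roll, pitch, yaw] about the fixed x, y, z axes, in that order (R = Rz(yaw) Ry(pitch) Rx(roll)).
In Python, from cell import robot gives the robot as it stands.
- The arm moves only by the tool apply_moves, never from a script. Its argument "motion" is text: rows parted by semicolons, each of 7 numbers parted by spaces: the opening in per cent of the stroke, from 0 (shut) to 100 (fully open), then the shift along the tool's x, y, z in cm, then the turn, a rotation vector about the tool's x, y, z in rad. A call has 1 to 20 rows; each row shifts and turns the commanded pose from where the row before left it, along the tool's axes as they then stand; what a row does not reach is not made up. A row lasts 1/8 s, in which the tool goes at most 62.5 mm and 10.7 degrees, less where a joint would pass 70% of its speed; a pose out of reach is approached as far as the arm can. A call with a gripper value outside its range is refused whole. The fingers move at their own pace and stop on an object; "force" is the grip in N (left out, the last holds). Time passes only in rows, so rows that do not move let the fingers close. It gives the time, the measured TCP pose, the force, the opening and the grip force at its end, in the units of the state.
- robot.observe(): the state, without advancing time (a new reading comes with each control period).
- robot.read_camera(name): name is "scene" or "top" or "wrist"; returns a dict with "img" (400x640x3 uint8, red, green, blue), "fovy" (degrees; the focal length in pixels is half the picture's height over the tangent of half this angle, whatever the lens; pixels are square), "cx", "cy" (the principal point, pixels), "k1" (the pictures are not rectified: a ray, as slopes to the right and down, at radius r is drawn at 1 + k1 r^2 times it, then the intrinsics apply), "R" (3x3) and "t" (3): a world point X has camera coordinates R X + t; the wrist camera has in their place "hand_eye" (4x4, takes a point from camera to tool coordinates, whose origin is the TCP and whose axes are the flange's). Camera axes: x right, y down, z forward; pixel columns grow to the right and rows downward; lengths in m; the calibration is good to about 2 mm. A picture is of the moment at which its call begins: read the wrist's pose just before it. There is no depth.
- robot.hand_in(): hands the job in; it is judged then, once.
Trained networks look in a picture, given as the dict that the camera call returned (one of the last four; its "shot" number tells which), for a name from the list of things; names that differ only in an ending like _2 or _b are one class to them, and where a whole thing is asked for, a point or a joint stands for the part that bears it (a point fixed in the world has none). Each returns a list of dicts, best first, with "score" (0 to 1); they miss things now and then, are a little off and sometimes report something else, mostly with a low value. They report only what shows in the picture. A call takes as long as a camera call. They do not tell look-alikes from the thing itself.
- robot.search_frame(target, picture): "centre" ([x, y, z] in m, in world coordinates, good to about 4 mm: the middle of the surface that is visible of it).
- robot.trace(target, picture): "pixels" (400x640 bool, what is visible of it).
The state is a dict: "time": time; "qpos": joint angles; "qvel": joint speeds; "joint_efforts": joint torques, N m; "tool_pos": TCP position; "tool_rot": TCP orientation; "contact_force": force on the tool from outside, world axes, zero at the start; "torque": the same for the moment, N m; "opening": finger opening in m; "grip_force": force on a finger pad.
Only numpy, scipy, OpenCV 4.12 (cv2) and the standard library are available. Lean on these libraries where they do the work, as an engineer would, in place of code of your own. Each camera call takes 0.05 s, during which the arm holds its last target. There are 200 camera calls.

### The job

Lock the rice box on the kitchen worktop: take the loose steel locking plate by its black grip, tilt it so that the bar-shaped head of the stud on the box lid goes through the plate's oblong eye, then level the plate so that it lies flat on the lid along the slot, caught under the stud's head, and let go of it. Work gently, because a hard pull or push breaks the small stud or cracks the lid, and leave the soap bottle, mug and bowl where they stand.

Things in the scene. Friction and masses are not known exactly. Their poses are not given: they have to be found in the camera images.
- plate: Loose steel locking plate, 35 wide x 5 thick mm, about 160 g, flat on the worktop. Origin: centre of its oblong eye, on the underside; x along the plate to its nose, z up. The eye is a through opening 30 long (x -15 to 15) x 15 wide. A nose bar closes it from x 15 to 29, side rails 10 wide lie either side, solid plate runs from x -15 to the tail at x -66. The eye is shorter than the stud's head.
- grip (a point): Middle of the plate's upright black plastic grip: plate x -50, 28 mm above the plate's underside; axes as the plate's. The grip is 26 long (x) x 12 thick (y) and rises from the plate's top (5 mm) to 38 mm above the underside.
- nose (a point): Centre of the plate's nose bar (14 mm long in x): plate x 22, 2.5 above the underside. Beyond it a lip bends up 38 degrees, to plate x 43, 15 high. With the plate tilted 38 degrees nose down, the bar goes down past one end of the stud's head and is drawn back under it to meet the stem; only then does the eye's other end clear the head's other end (by about 2 mm) as the grip end is lowered.
- box: White rice box with its grey lid on, fixed. Origin: centre of the underside; x along its longer side. Lid 212 x 172 mm, its flat top 100 mm above the worktop, with a dark slot in it along the box's x.
- soap: Closed glass soap bottle, 60 mm diameter, 170 tall, standing; origin at the centre of its foot. To be left alone.
- mug: White ceramic mug, 80 mm diameter, 90 tall; origin at the centre of its foot. To be left alone.
- bowl: Steel bowl, 110 mm diameter, 50 tall; origin at the centre of its foot. To be left alone.
- keeper: Middle of the dark 68 mm slot in the lid, at the lid's top; x along it, z up. In it stands a small stud at y 0, clamped tight anywhere up to 15 mm either way along x from this point: to be seen or felt. Stem 8 mm in diameter; head a bar 38 long (x) x 10 wide (y), underside 18 and top 24 mm above the lid, alike both ways round. More than 15 N on the stud breaks it; below, it stands still.
Not all that is in view belongs to the job. What is meant by the plate is not purple, and is the smaller of those in its own colour.

How it is judged:
At the end, for the whole second after the job is handed in: The plate lies flat on the lid (within 3 mm, tilt under 0.06 rad), right way up, along the slot within 0.25 rad, eye's centre within 26.5 mm of the slot's middle along it and 10 mm across: only possible with the stem through the eye, under the head. It is at rest and released (x of plate in the frame of keeper between -0.0265 and 0.0265 m and y of plate in the frame of keeper between -0.01 and 0.01 m and angle between the x axis of plate and the x axis of keeper, either way round below 0.25 rad and z of plate in the frame of keeper between -0.003 and 0.003 m and angle between plate's own z axis and vertical below 0.06 rad and linear speed of plate below 0.01 m/s and contact force between plate and the fingers below 0.1 N); the robot touches nothing.
It fails at once if the stud is loaded with more than 15 N (contact force between keeper and anything else above 15 N).
It fails at once if the lid or box is loaded with more than 40 N (contact force between box and anything else above 40 N).
It fails at once if the soap bottle is moved by more than 20 mm (distance of soap from where it was at the start of the episode above 0.02 m).
It fails at once if the mug is moved by more than 20 mm (distance of mug from where it was at the start of the episode above 0.02 m).
It fails at once if the bowl is moved by more than 20 mm (distance of bowl from where it was at the start of the episode above 0.02 m).
It also fails if it takes over 54 s, if anything falls off the work surface, if the arm or the gripper's body presses on something with over 40 N, if the wrist force passes 120 N, or if a joint passes its speed limit or range.

## Working session

There is one attempt and no reset: what is moved stays moved. The work goes in short steps, Python scripts to look and compute and a tool call to move; the robot and the scene stay as the last step left them, time stands still between calls to the robot, and variables do not carry over. Pictures are saved under pics/ and viewed, at most 10 in all, crops included, and the job is handed in when it is done.

Besides the shell and the picture viewer there is one more tool, called after "Call:" as a command line: name --argument value ..., lists and objects as JSON in quotes. apply_moves: Moves the arm, as the interface text tells. Its arguments: {"type":"object","properties":{"motion":{"type":"string"},"force":{"type":"number"}},"required":["motion"]}

```bash
mkdir -p pics
cat > h.py <<'E'
import numpy as np, cv2
from cell import robot
from scipy.spatial.transform import Rotation as Ro
def pose(s=None):
    s=s or robot.observe(); T=np.eye(4); r=np.array(s["tool_rot"],float)
    T[:3,:3]=r if r.shape==(3,3) else Ro.from_euler('xyz',r).as_matrix()
    T[:3,3]=s["tool_pos"]; return T
def cam(name):
    T=pose(); p=robot.read_camera(name)
    if "hand_eye" in p:
        C=T@np.array(p["hand_eye"])  # cam->world
    else:
        C=np.eye(4); R=np.array(p["R"]); C[:3,:3]=R.T; C[:3,3]=-R.T@np.array(p["t"])
    p["C"]=C; return p
def K(p):
    f=200/np.tan(np.radians(p["fovy"])/2); return f
def project(p,X):
    X=np.atleast_2d(X); c=(X-p["C"][:3,3])@p["C"][:3,:3]; s=c[:,:2]/c[:,2:]
    s=s*(1+p["k1"]*(s**2).sum(1,keepdims=True)); return s*K(p)+[p["cx"],p["cy"]]
def ray(p,uv):
    d=(np.atleast_2d(uv).astype(float)-[p["cx"],p["cy"]])/K(p); s=d.copy()
    for _ in range(20): s=d/(1+p["k1"]*(s**2).sum(1,keepdims=True))
    return np.c_[s,np.ones(len(s))]@p["C"][:3,:3].T
def atz(p,uv,z):
    r=ray(p,uv); o=p["C"][:3,3]; return o+r*((z-o[2])/r[:,2])[:,None]
def save(n,img): cv2.imwrite(f"pics/{n}.png",img[...,::-1])
E
python3 - <<'E'
from h import *
s=robot.observe(); print(s)
ps=[cam("scene"),cam("top")]
for p in ps:
    print(p["C"][:3].round(3).tolist(),p["fovy"])
    for n in ["plate","grip","box","keeper","soap","mug","bowl"]:
        try:
            print(n,[(np.round(d["centre"],3).tolist(),round(d["score"],2),project(p,d["centre"])[0].round().tolist()) for d in robot.search_frame(n,p)])
        except Exception as e: print(n,e)
save("both",cv2.resize(np.vstack([p["img"] for p in ps]),(480,600))) if 0 else None
save("scene",ps[0]["img"]);save("top",ps[1]["img"])
E
```

```text
{'time': 0.0, 'qpos': array([ 1.11900578e+00,  3.42755952e-01,  1.52503844e+00, -4.10144476e-06,
        1.27538944e+00, -1.46005373e-01]), 'qvel': array([-4.93587704e-05, -8.13484621e-04,  3.39597202e-04, -3.71544034e-04,
       -3.03540111e-03, -1.13420859e-03]), 'joint_efforts': array([-5.51544508e-04, -4.31241131e+01, -2.44224590e+01,  7.17566279e-02,
        5.58353914e-02, -1.20331633e-04]), 'tool_pos': array([0.1578467 , 0.500274  , 0.22602024]), 'tool_rot': array([-3.14001784e+00, -2.27614958e-04,  2.83580849e+00]), 'contact_force': array([-0.3312669 , -0.58818228, -0.01521568]), 'torque': array([ 0.0265303 ,  0.02284921, -0.02692416]), 'grip_force': 0.0, 'opening': 0.09173739708059574}
[[0.833, 0.416, -0.365, 0.971], [0.553, -0.647, 0.524, -0.524], [-0.019, -0.639, -0.769, 1.007]] 42.24375729411184
plate [([0.343, 0.332, 0.006], 0.85, [305.0, 137.0]), ([0.546, 0.145, 0.006], 0.76, [330.0, 212.0]), ([0.449, 0.243, 0.005], 0.66, [319.0, 172.0])]
grip [([0.542, 0.147, 0.003], 0.9, [329.0, 212.0]), ([0.342, 0.338, 0.011], 0.73, [306.0, 135.0]), ([0.446, 0.242, 0.007], 0.66, [318
[... 294 characters left out ...]
94, 0.025], 0.94, [405.0, 226.0])]
[[0.023, -0.994, 0.11, 0.434], [-1.0, -0.021, 0.013, 0.086], [-0.011, -0.11, -0.994, 0.992]] 50.16333035782078
plate [([0.545, 0.144, 0.003], 0.75, [299.0, 200.0]), ([0.336, 0.349, 0.006], 0.7, [208.0, 288.0]), ([0.448, 0.248, 0.004], 0.57, [253.0, 240.0])]
grip [([0.34, 0.343, 0.006], 0.94, [210.0, 286.0]), ([0.546, 0.144, 0.004], 0.92, [299.0, 199.0]), ([0.448, 0.25, 0.005], 0.67, [252.0, 240.0])]
box [([0.578, -0.167, 0.1], 0.58, [443.0, 182.0])]
keeper [([0.572, -0.19, 0.098], 0.49, [454.0, 185.0])]
soap [([0.724, 0.055, 0.112], 0.56, [340.0, 111.0])]
mug [([0.722, 0.291, 0.042], 0.79, [237.0, 120.0])]
bowl [([0.736, 0.176, 0.024], 0.9, [287.0, 117.0])]
```

View pics/top.png

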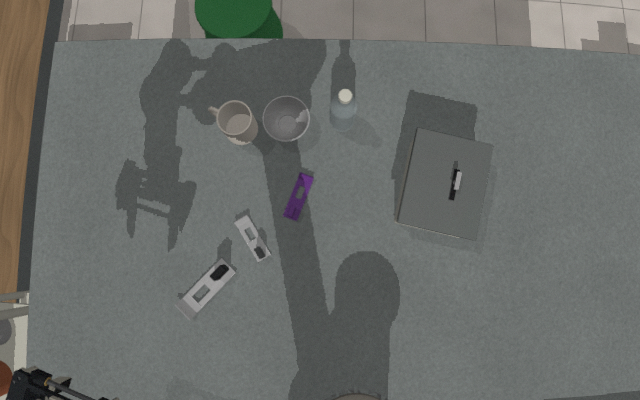

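View pics/scene.png

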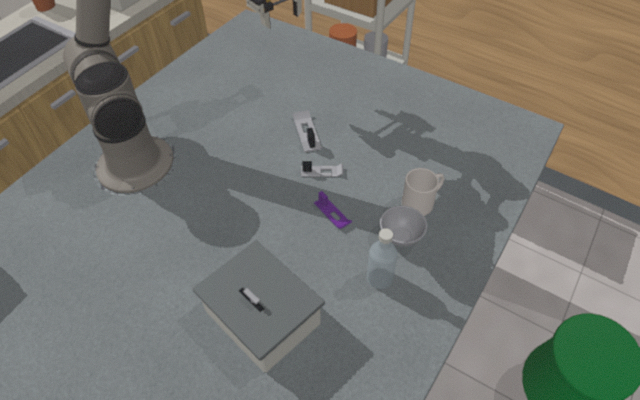

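Candidates in the top picture: steel-grey plate at (208,288), a smaller steel-grey one at (252,240), and a purple one at (299,198). The small steel one at (252,240) fits, being neither purple nor the larger of its colour. I'll confirm it in a crop.

Run:
```python
from h import *
p=cam("top"); im=p["img"]
def crop(u,v,w,h,k): return cv2.resize(im[v-h:v+h,u-w:u+w],None,fx=k,fy=k,interpolation=cv2.INTER_CUBIC)
a=crop(235,260,65,65,5)[:, :]; b=crop(455,182,30,65,5)[:, :]
c=np.hstack([crop(235,265,65,60,5)[:600],crop(456,182,15,60,5)])
save("crop",c); print(c.shape)
for n in ["plate","grip","box","keeper"]:
    for d in robot.trace(n,p):
        m=d["pixels"].astype(np.uint8); v,u=np.nonzero(m); z={"plate":.005,"grip":.038,"box":.1,"keeper":.1}[n]
        X=atz(p,np.c_[u,v],z)[:,:2]; r=cv2.minAreaRect((X*1000).astype(np.float32)); print(n,round(d["score"],2),len(u),u.mean().round(),v.mean().round(),X.mean(0).round(3),np.round(r[0],1),np.round(r[1],1),round(r[2],1))
```

```text
(600, 800, 3)
plate 0.77 639 298.0 196.0 [0.553 0.146] [554.3 145.2] [ 35.8 111.3] 70.5
plate 0.7 604 252.0 238.0 [0.453 0.25 ] [454.2 250.6] [108.5  35.3] 33.0
grip 0.97 609 298.0 196.0 [0.548 0.145] [549.7 144.4] [ 34.1 106.3] 69.3
grip 0.92 601 252.0 238.0 [0.452 0.244] [453.7 244.4] [106.9  33.9] 33.3
grip 0.67 1268 206.0 288.0 [0.338 0.345] [337.7 344.8] [ 47.7 150.7] 46.5
box 0.69 7976 444.0 184.0 [ 0.575 -0.168] [ 576.8 -170.4] [182.3 215.7] 77.8
keeper 0.59 219 455.0 184.0 [ 0.575 -0.191] [ 573.3 -191.7] [17.4 65.2] 76.7
keeper 0.44 1779 286.0 118.0 [0.711 0.171] [711.3 170.2] [102.3 103.4] 45.9
```

View pics/crop.png

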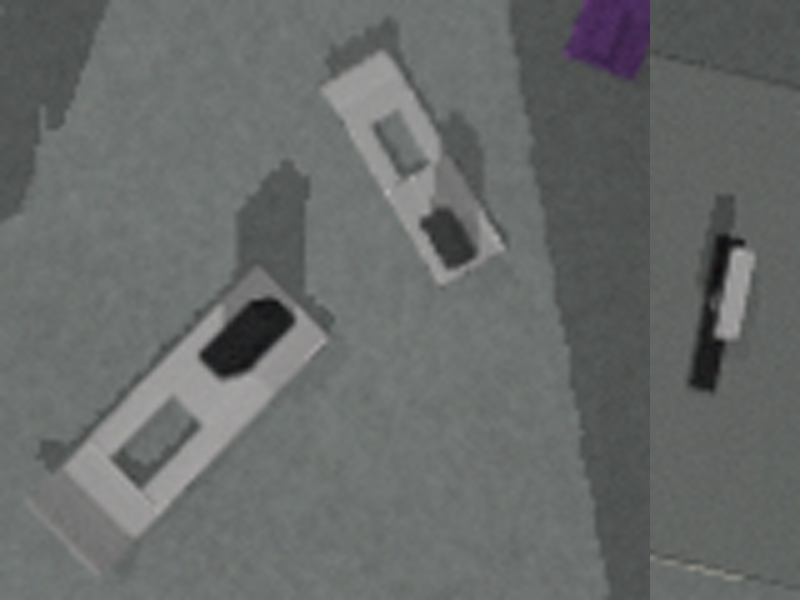

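The small steel plate is confirmed: its eye is near (250,233) and its grip near (260,253), with the nose up-left in the picture. The slot runs from (458,169) to (451,200). The stud head spans about (459,172) to (456,190).

```bash
cat >> h.py <<'E'
def tgt(xyz,yaw,tilt=0):
    # tool pose: z down, tool y across plate; yaw = plate-x heading; tilt nose-down. tool x = plate x, tool z=-plate z
    T=np.eye(4); P=Ro.from_euler('z',yaw)*Ro.from_euler('y',tilt); 
    T[:3,:3]=P.as_matrix()@np.diag([1,-1,-1.]); T[:3,3]=xyz; return T
def go(T,flip=False):
    A=pose(); B=T.copy()
    if flip: B[:3,:3]=B[:3,:3]@np.diag([-1,-1,1.])
    print("rot first:",Ro.from_matrix(A[:3,:3].T@B[:3,:3]).as_rotvec().round(4),"shift before-rot axes cm",(A[:3,:3].T@(B[:3,3]-A[:3,3])*100).round(2),"after-rot axes",(B[:3,:3].T@(B[:3,3]-A[:3,3])*100).round(2))
E
python3 - <<'E'
from h import *
p=cam("top")
e=atz(p,[[250,233.4]],.003)[0]; g=atz(p,[[259.6,252.6]],.036)[0]
print("eye",e,"grip",g, np.degrees(np.arctan2(*(e-g)[[1,0]])),np.linalg.norm((e-g)[:2]))
s=atz(p,[[457.6,169.4],[451.4,200]],.1); hd=atz(p,[[459.4,172],[456.4,190]],.124)
for q in (s,hd): print(q.round(4).tolist(),q.mean(0).round(4),np.degrees(np.arctan2(*(q[0]-q[1])[[1,0]])),np.linalg.norm(q[0]-q[1]))
w=cam("wrist"); print(np.array(w["hand_eye"]).round(3),w["fovy"])
T=tgt([g[0],g[1],.2],np.radians(33)); go(T); go(T,True)
E
```

```text
eye [0.46359967 0.25546395 0.003     ] grip [0.42032158 0.2266431  0.036     ] 33.66145431793778 0.051996490904828184
[[0.6062, -0.1985, 0.1], [0.5402, -0.1841, 0.1]] [ 0.5732 -0.1913  0.1   ] -12.293863257238407 0.06763115042074098
[[0.5962, -0.1946, 0.124], [0.5583, -0.1876, 0.124]] [ 0.5773 -0.1911  0.124 ] -10.402391401338127 0.03852636109776444
[[ 0.001 -0.953 -0.302  0.082]
 [ 1.     0.     0.001 -0.   ]
 [-0.    -0.302  0.953 -0.157]
 [ 0.     0.     0.     1.   ]] 61.440647719973015
rot first: [ 0.     -0.      2.2598] shift before-rot axes cm [-33.26 -18.23   2.67] after-rot axes [ 7.07 37.27  2.67]
rot first: [ 0.      0.     -0.8817] shift before-rot axes cm [-33.26 -18.23   2.67] after-rot axes [ -7.07 -37.27   2.67]
```

Call:
apply_moves --motion "40 0 0 0 0 0 0.174;40 0 0 0 0 0 0.174;40 0 0 0 0 0 0.174;40 0 0 0 0 0 0.174;40 0 0 0 0 0 0.174;40 0 0 0 0 0 0.174;40 0 0 0 0 0 0.174;40 0 0 0 0 0 0.174;40 0 0 0 0 0 0.174;40 0 0 0 0 0 0.174;40 0 0 0 0 0 0.174;40 0 0 0 0 0 0.174;40 0 0 0 0 0 0.174;40 1.01 5.32 0.8 0 0 0;40 1.01 5.32 0.8 0 0 0;40 1.01 5.32 0.8 0 0 0;40 1.01 5.32 0.8 0 0 0;40 1.01 5.32 0.8 0 0 0;40 1.01 5.32 0.8 0 0 0;40 1.01 5.32 0.8 0 0 0" --force 30

```text
time: 3.65
tool_pos: [0.4208, 0.2249, 0.1707]
tool_rot: [3.142, -0.001, 0.574]
contact_force: [0.2, 0.6, 0.8]
opening: 0.0364
grip_force: 0.0
```

Run:
```python
from h import *
s=robot.observe(); print(s["time"],s["tool_pos"],s["tool_rot"],s["qpos"],s["opening"])
w=cam("wrist"); save("w1",w["img"])
for d in robot.trace("plate",w):
    v,u=np.nonzero(d["pixels"]); X=atz(w,np.c_[u,v],.005)[:,:2]; r=cv2.minAreaRect((X*1000).astype(np.float32)); print(d["score"],u.mean(),v.mean(),r)
```

```text
3.65 [0.42075491 0.22491381 0.17070393] [ 3.14158372e+00 -7.78951721e-04  5.73725244e-01] [3.29953806e-01 3.11356507e-01 1.73766398e+00 2.02079005e-04
 1.09181409e+00 1.32693183e+00] 0.03642368529987286
0.85 463.8935108153078 106.24601854052769 ((553.533935546875, 146.05030822753906), (39.49971389770508, 113.08689880371094), 67.76101684570312)
0.83 164.39474479009363 179.48097251585622 ((331.3768005371094, 354.9463195800781), (50.416160583496094, 161.65109252929688), 48.15248489379883)
0.62 313.0100407055631 135.10366350067844 ((450.08184814453125, 247.72418212890625), (115.63137817382812, 34.7811164855957), 31.979137420654297)
```

View pics/w1.png

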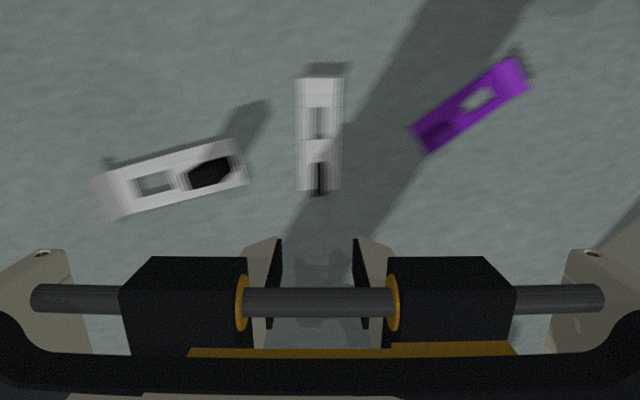

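The picture shows the small plate upright at about (319,130), with its eye near (318,122) and its tail edge near row 190. It lines up with the tool.

Run:
```python
from h import *
s=robot.observe(); print(s["qvel"].round(3))
w=cam("wrist")
m=[d for d in robot.trace("plate",w) if abs(np.nonzero(d["pixels"])[1].mean()-315)<25]
for d in robot.search_frame("grip",w): print(d["centre"],d["score"])
T=pose()
g=cv2.cvtColor(w["img"],cv2.COLOR_RGB2GRAY)
for v in (95,120,150,180): print(v,g[v,285:355].tolist())
print("col",g[60:215,319].tolist()); print("col2",g[60:215,301].tolist())
save("w2",cv2.resize(w["img"][50:220,260:380],None,fx=3.5,fy=3.5,interpolation=cv2.INTER_CUBIC))
```

```text
[ 0.082 -0.025  0.021  0.038  0.027  0.075]
[0.4456, 0.2445, 0.0026] 0.92
[0.5508, 0.1505, 0.0078] 0.73
[0.3482, 0.3462, 0.0071] 0.55
95 [118, 117, 117, 114, 119, 136, 156, 172, 169, 169, 164, 165, 164, 168, 169, 167, 170, 166, 168, 167, 164, 165, 169, 166, 168, 166, 168, 165, 168, 165, 168, 167, 167, 170, 170, 166, 170, 168, 169, 170, 166, 169, 158, 127, 83, 85, 99, 117, 119, 117, 118, 122, 114, 116, 123, 125, 125, 123, 119, 121, 121, 122, 123, 116, 130, 121, 118, 118, 121, 123]
120 [122, 119, 118, 122, 117, 128, 156, 165, 170, 169, 171, 169, 169, 164, 169, 172, 153, 108, 81, 85, 81, 88, 105, 114, 120, 112, 123, 116, 119, 117, 119, 119, 136, 164, 171, 172, 167, 168, 168, 166, 168, 169, 160, 122, 79, 80, 104, 120, 122, 118, 114, 117, 115, 116, 120, 118, 121, 116, 103, 85, 79, 79, 80, 79, 79, 79, 82, 82, 84, 87]
150 [124, 123, 120, 125, 124, 121, 130, 154, 163, 164, 166, 166, 164, 164, 166, 165, 166, 160, 165, 166, 164, 171, 170, 168, 166, 162, 167, 168, 168, 157, 126, 108, 108, 115, 107, 109, 112, 119, 120, 119, 115, 117, 112, 85, 76, 74, 79, 89, 86, 86, 86, 83, 80, 81, 79, 72, 77, 7
[... 1128 characters left out ...]
3, 74, 78, 85, 81, 86, 80, 90, 97, 97, 106, 140, 176, 172, 171, 172, 174, 162, 174, 169, 172, 175, 171, 171, 177, 168, 170, 170, 166, 169, 171, 168, 172, 170, 171, 172, 170, 160, 165, 168, 153, 137, 142, 139, 143, 141, 141, 139, 140, 149, 144, 153, 153, 143, 146, 149, 145, 145, 143, 148, 144, 149, 147, 149, 144, 147, 152, 154, 149, 157, 149, 150, 130, 166, 163, 160, 164, 166, 164, 161, 162, 163, 166, 160, 161, 164, 160, 163, 161, 157, 158, 163, 160, 161, 160, 162, 164, 160, 166, 160, 166, 169, 164, 162, 162, 156, 160, 154, 157, 155, 154, 158, 163, 157, 159, 158, 157, 154, 158, 164, 159, 162, 159, 145, 98, 83, 77, 83, 78, 84, 78, 77, 84, 83, 80, 78, 82, 77, 80, 77, 84, 85, 84, 81, 86, 83, 82]
```

View pics/w2.png

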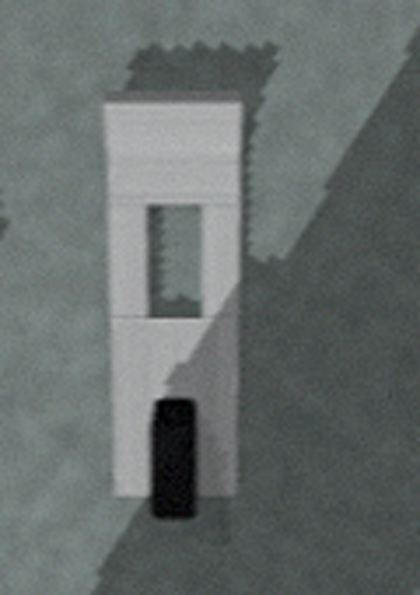

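The crop shows the plate's left and right edges at about u 293 and 328, the eye at rows 108–141, u 303–317, and the tail edge at row 192. The grip is centred at about u 310.

Run:
```python
from h import *
w=cam("wrist"); s=robot.observe(); print(s["time"],s["qvel"].round(3),pose()[:3,3])
# known: eye edges / tail at z=5mm
px=np.array([[310.1,108.3],[310.1,140.6],[310.3,191.7]]); X=atz(w,px,.005); print(X.round(4))
c=np.array([15,-15,-66])/1000
d=(X[0]-X[2])[:2]; print("len",np.linalg.norm(d),np.linalg.norm((X[0]-X[1])[:2]))
L=atz(w,[[291,95],[328.3,95],[292.7,185],[327.7,185]],.005); print("width",np.linalg.norm(L[0]-L[1]),np.linalg.norm(L[2]-L[3]))
m1=(L[0]+L[1])/2;m2=(L[2]+L[3])/2; dd=(m1-m2)[:2]; yaw=np.arctan2(dd[1],dd[0]); print("yaw",np.degrees(yaw))
u=np.array([np.cos(yaw),np.sin(yaw)]); o=np.mean([X[i,:2]-c[i]*u for i in range(3)],0); g=o-.05*u; print("eye",o,"grip",g)
T=tgt([g[0],g[1],.009],yaw); go(T)
```

```text
3.95 [ 0.018 -0.006  0.003 -0.002 -0.001 -0.003] [0.41898105 0.22688597 0.17084209]
[[0.4714 0.2673 0.005 ]
 [0.4459 0.251  0.005 ]
 [0.403  0.2234 0.005 ]]
len 0.08126730330711124 0.03015212747953994
width 0.03445081165400083 0.03486589244942995
yaw 32.882588609631185
eye [0.4585598 0.2591712] grip [0.41657055 0.23202524]
rot first: [-0.0004  0.      0.0004] shift before-rot axes cm [ 0.08 -0.56 16.18] after-rot axes [ 0.08 -0.56 16.18]
```

Call:
apply_moves --motion "40 0.08 -0.56 5 0 0 0;40 0 0 5 0 0 0;40 0 0 4 0 0 0;40 0 0 2.1 0 0 0;40 0 0 0 0 0 0;40 0 0 0 0 0 0;0 0 0 0 0 0 0;0 0 0 0 0 0 0;0 0 0 0 0 0 0;0 0 0 0 0 0 0" --force 35

```text
time: 5.2
tool_pos: [0.4178, 0.2314, 0.0104]
tool_rot: [3.141, -0.001, 0.574]
contact_force: [-0.3, -1.5, 6.4]
opening: 0.0115
grip_force: 34.9
```

Call:
apply_moves --motion "0 0 0 -2 0 0 0;0 0 0 -4 0 0 0;0 0 0 -5 0 0 0;0 0 0 -5 0 0 0;0 0 0 -4 0 0 0.158;0 0 0 0 0 0 0.158;0 0 0 0 0 0 0.158;0 0 0 0 0 0 0.158;0 0 0 0 0 0 0.157;0 0 0 0 0 0 0;0 0 0 0 0 0 0;0 0 0 0 0 0 0"

```text
time: 6.7
tool_pos: [0.4171, 0.2314, 0.2096]
tool_rot: [3.142, 0.0, -0.214]
contact_force: [0.3, -0.3, -1.6]
opening: 0.012
grip_force: 34.9
```

```bash
cat >> h.py <<'E'
SX,SY,LZ,YAW=.5773,-.1911,.1,np.radians(-12.2)
PX,PZ=-.0495,.0095  # TCP in plate frame
def plate2tool(bx,h,t,y=0,stud=None,yaw=None):
    """bx: X of plate corner (15,0) from stem axis; h: height of lowest corner (29,0) over lid; t tilt deg"""
    t=np.radians(t); yaw=YAW if yaw is None else yaw; st=np.array([SX,SY] if stud is None else stud)
    X0=bx-.015*np.cos(t); Z0=h+.029*np.sin(t)
    X=X0+PX*np.cos(t)+PZ*np.sin(t); Z=Z0-PX*np.sin(t)+PZ*np.cos(t)
    u=np.array([np.cos(yaw),np.sin(yaw)]); n=np.array([-u[1],u[0]])
    return tgt([*(st+X*u+y*n),LZ+Z],yaw,t)
E
python3 - <<'E'
from h import *
s=robot.observe(); print(s["time"],s["tool_pos"],s["contact_force"],s["torque"],s["opening"])
T=plate2tool(.023,.08,0); print(T.round(4)); go(T)
T=plate2tool(.023,.05,38); print(T.round(4)); go(T)
E
```

```text
6.7 [0.41710384 0.23140506 0.20963234] [ 0.29007194 -0.28454807 -1.5689685 ] [-0.02261977  0.19265398 -0.01918743] 0.012026882289652341
[[ 0.9774 -0.2113  0.      0.5367]
 [-0.2113 -0.9774  0.     -0.1823]
 [ 0.      0.     -1.      0.1895]
 [ 0.      0.      0.      1.    ]]
rot first: [ 0.      0.0003 -0.0007] shift before-rot axes cm [20.46 37.9   2.01] after-rot axes [20.44 37.91  2.01]
[[ 0.7702 -0.2113 -0.6018  0.5558]
 [-0.1665 -0.9774  0.1301 -0.1865]
 [-0.6157  0.     -0.788   0.2058]
 [ 0.      0.      0.      1.    ]]
rot first: [-2.00e-04 -6.63e-01 -7.00e-04] shift before-rot axes cm [22.41 37.9   0.38] after-rot axes [ 17.88  37.91 -13.48]
```

Call:
apply_moves --motion "0 1.86 5.42 0 0 0 0;0 1.86 5.42 0 0 0 0;0 1.86 5.42 0 0 0 0;0 1.86 5.42 0 0 0 0;0 1.86 5.42 0 0 0 0;0 1.86 5.42 0 0 0 0;0 1.86 5.38 0 0 0 0;0 0 0 0 0 0 0;0 0 0 0 0 0 0;0 0 0 0 0 0 0;0 0 0 0 0 0 0;0 0 0 0 0 0 0"

```text
time: 8.2
tool_pos: [0.4636, -0.1659, 0.2099]
tool_rot: [-3.142, -0.0, -0.214]
contact_force: [-0.2, 0.5, -2.6]
opening: 0.0119
grip_force: 34.9
```

Run:
```python
from h import *
s=robot.observe(); print(s["time"],s["tool_pos"],s["tool_rot"],s["qvel"].round(3))
w=cam("wrist"); im=w["img"]
np.save("w3.npy",im); print(project(w,[[SX,SY,.124]]))
c=cv2.resize(im[0:200,220:420],None,fx=3,fy=3,interpolation=cv2.INTER_CUBIC); save("w3",c)
```

```text
8.2 [ 0.46355573 -0.16593606  0.20987078] [-3.14157674e+00 -2.56802518e-04 -2.13817003e-01] [-0.006  0.002 -0.001 -0.001 -0.    -0.   ]
[[317.10825054  37.37430261]]
```

View pics/w3.png

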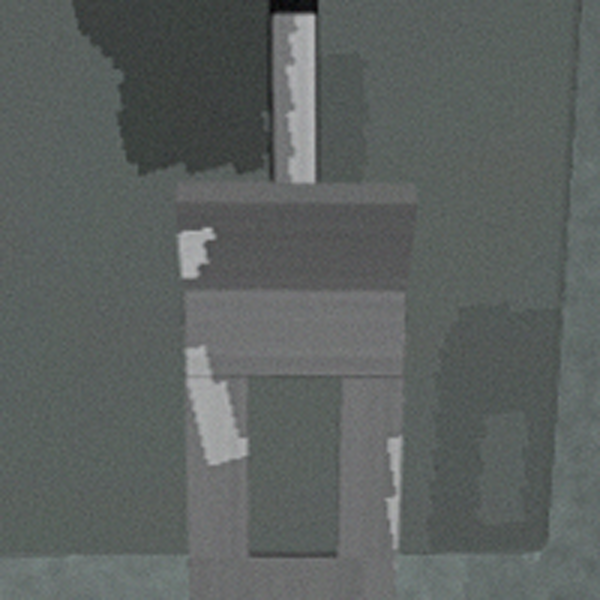

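The picture shows the stud head's far end at row 4, u 311–326, with the plate's eye spanning rows 125–184 at about u 318. They are closely aligned.

Run:
```python
from h import *
w=cam("wrist"); T=pose()
f=atz(w,[[220+273/3,4.2],[220+318/3,4.2]],.124); print("far head",f.round(4),np.linalg.norm(f[0]-f[1]))
n=atz(w,[[220+273/3,60],[220+318/3,60]],.124); print("w",np.linalg.norm(n[0]-n[1]))
a=(f[0]+f[1])/2; b=(n[0]+n[1])/2; hy=np.degrees(np.arctan2(*(a-b)[[1,0]])); print("head yaw",hy, "mid pt",b)
u=np.array([np.cos(YAW),np.sin(YAW)]); print("stud xy",a[:2]-.019*u)
# plate in tool frame at plane z_world = T z -.0045
for dz in (.0045,):
    q=atz(w,np.array([[247,376],[342,376],[248,551],[338,551],[187,376],[404,376],[190,540],[398,540],[185,292],[405,292]])/3+[220,0],T[2,3]-dz)
    t=(q-T[:3,3])@T[:3,:3]; print((t*1000).round(1).tolist())
```

```text
far head [[ 0.598  -0.1917  0.124 ]
 [ 0.5959 -0.2013  0.124 ]] 0.0097885339871529
w 0.010161340162036528
head yaw -12.167567372444449 mid pt [ 0.56310816 -0.18917927  0.124     ]
stud xy [ 0.57839031 -0.19246333]
[[66.3, -6.7, 4.5], [66.3, 8.3, 4.5], [37.6, -6.9, 4.5], [37.6, 8.1, 4.5], [66.3, -16.2, 4.5], [66.3, 18.1, 4.5], [39.5, -16.4, 4.5], [39.5, 18.0, 4.5], [79.1, -16.1, 4.5], [79.2, 17.9, 4.5]]
```

Call:
apply_moves --motion "0 0 0 -2 0 -0.11 0;0 0 0 0 0 -0.111 0;0 0 0 0 0 -0.111 0;0 0 0 0 0 -0.111 0;0 0 0 0 0 -0.11 0;0 0 0 0 0 -0.11 0;0 0 0 0 0 0 0;0 0 0 0 0 0 0"

```text
time: 9.3
tool_pos: [0.4636, -0.1666, 0.2298]
tool_rot: [3.142, 0.66, -0.215]
contact_force: [-0.3, 0.3, -1.3]
opening: 0.0119
grip_force: 34.9
```

```bash
sed -i 's/^SX,SY.*/SX,SY,LZ,YAW=.5784,-.1925,.1,np.radians(-12.2)/; s/^PX,PZ.*/PX,PZ=-.0510,.0095/' h.py
python3 - <<'E'
from h import *
s=robot.observe(); print(s["time"],s["tool_pos"],s["tool_rot"],s["qpos"].round(2),s["contact_force"])
for h in (.035,.003):
    T=plate2tool(.0235,h,38,.0007); print(T[:3,3].round(4)); go(T)
E
```

```text
9.3 [ 0.4635943  -0.16662559  0.22980426] [ 3.14158936  0.66042765 -0.215012  ] [-0.42  0.69  1.11 -0.14  1.99  1.35] [-0.25016577  0.29885192 -1.30139583]
[ 0.5564 -0.187   0.1917]
rot first: [-0.0013 -0.0028 -0.0016] shift before-rot axes cm [ 9.84  0.01 -2.82] after-rot axes [ 9.83  0.03 -2.85]
[ 0.5564 -0.187   0.1597]
rot first: [-0.0013 -0.0028 -0.0016] shift before-rot axes cm [ 1.18e+01  1.00e-02 -3.00e-01] after-rot axes [11.8   0.03 -0.33]
```

Call:
apply_moves --motion "0 2.4 0 -0.7 0 0 0;0 2.4 0.03 -0.7 0 0 0;0 2.4 0 -0.7 0 0 0;0 1.8 0 -0.5 0 0 0;0 0.83 0 -0.25 0 0 0;0 0 0 0 0 0 0;0 0 0 0 0 0 0;0 0 0 0 0 0 0"

```text
time: 10.3
tool_pos: [0.556, -0.1872, 0.1924]
tool_rot: [3.142, 0.662, -0.215]
contact_force: [0.2, -0.5, -1.4]
opening: 0.0116
grip_force: 34.9
```

Run:
```python
from h import *
s=robot.observe(); print(s["time"],s["tool_pos"],s["tool_rot"],s["qvel"].round(3),s["contact_force"])
w=cam("wrist"); im=w["img"]
print(project(w,[[SX,SY,.124]]))
a=cv2.resize(im[60:240,250:390],None,fx=3.3,fy=3.3,interpolation=cv2.INTER_CUBIC); save("w4",a)
```

```text
10.3 [ 0.55597814 -0.18719672  0.19238825] [ 3.14156115  0.6621722  -0.21528842] [ 0.     0.006 -0.003 -0.001  0.002 -0.   ] [ 0.16724332 -0.51099935 -1.42863979]
[[316.78848916 130.52344806]]
```

View pics/w4.png

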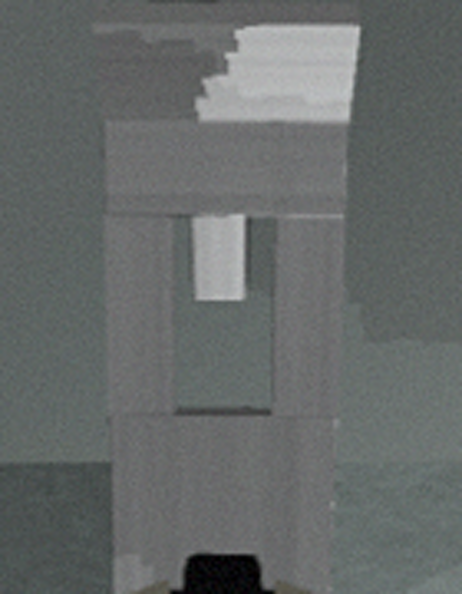

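The picture shows the head through the eye, at u 309–325 against the eye's 303–333. The head's near end is at row 151, so the two are well centred.

Run:
```python
from h import *
w=cam("wrist"); T=pose()
n=atz(w,np.array([[194,299],[246,299]])/3.3+[250,60],.124); m=n.mean(0); u=np.array([np.cos(YAW),np.sin(YAW)])
print(n.round(4),"stud",m[:2]+.019*u)
print("head in tool mm",((m-T[:3,3])@T[:3,:3]*1000).round(1))
# eye edges at top plane of plate in tool frame (z=.0045)
C=w["C"]
for uv in ([175,215],[275,215],[175,408],[272,408],[107,215],[345,215],[106,121],[348,121]):
    r=T[:3,:3].T@ray(w,np.array([uv])/3.3+[250,60])[0]; o=T[:3,:3].T@(C[:3,3]-T[:3,3]); k=(.0045-o[2])/r[2]; print(uv,((o+k*r)*1000).round(1))
for bx,h in ((.0235,.003),):
    go(plate2tool(bx,h,38,.0007))
```

```text
[[ 0.5628 -0.184   0.124 ]
 [ 0.5607 -0.1936  0.124 ]] stud [ 0.58030697 -0.19281286]
head in tool mm [46.6  0.4 50.1]
[175, 215] [66.6 -6.1  4.5]
[275, 215] [66.6  8.3  4.5]
[175, 408] [37.8 -6.4  4.5]
[272, 408] [37.8  8.3  4.5]
[107, 215] [ 66.6 -15.9   4.5]
[345, 215] [66.6 18.4  4.5]
[106, 121] [ 79.7 -15.7   4.5]
[348, 121] [79.7 18.4  4.5]
rot first: [-0.0015 -0.0008 -0.0018] shift before-rot axes cm [ 2.02 -0.02  2.54] after-rot axes [ 2.02 -0.02  2.54]
```

Call:
apply_moves --motion "0 0.2 -0.07 -0.15 0 0 0;0 0 0 0 0 0 0;0 0.3 0 0.38 0 0 0;0 0.3 0 0.38 0 0 0;0 0.2 0 0.25 0 0 0;0 0.2 0 0.25 0 0 0;0 0 0 0 0 0 0;0 0 0 0 0 0 0"

```text
time: 11.4
tool_pos: [0.559, -0.1871, 0.1756]
tool_rot: [-3.142, 0.663, -0.215]
contact_force: [0.1, 0.0, -1.3]
opening: 0.0115
grip_force: 34.9
```

Call:
apply_moves --motion "0 0.2 0 0.25 0 0 0;0 0.2 0 0.25 0 0 0;0 0.2 0 0.25 0 0 0;0 0.15 0 0.2 0 0 0;0 0.1 0 0.13 0 0 0;0 0 0 0 0 0 0;0 0 0 0 0 0 0"

```text
time: 12.28
tool_pos: [0.5591, -0.1871, 0.1619]
tool_rot: [-3.142, 0.663, -0.215]
contact_force: [0.3, 0.5, -1.4]
opening: 0.0117
grip_force: 34.9
```

Run:
```python
from h import *
s=robot.observe(); print(s["time"],s["tool_pos"],s["tool_rot"],s["contact_force"])
w=cam("wrist"); im=w["img"]
a=cv2.resize(im[60:240,250:390],None,fx=3.3,fy=3.3,interpolation=cv2.INTER_CUBIC); save("w5",a)
go(plate2tool(.0045,.0035,38,.0007))
```

```text
12.275 [ 0.55905431 -0.18712774  0.16189723] [-3.14152094  0.66266821 -0.2151455 ] [ 0.3305888   0.45088609 -1.41489438]
rot first: [-0.0014 -0.0005 -0.0018] shift before-rot axes cm [-1.6   0.05  1.46] after-rot axes [-1.6   0.05  1.46]
```

View pics/w5.png

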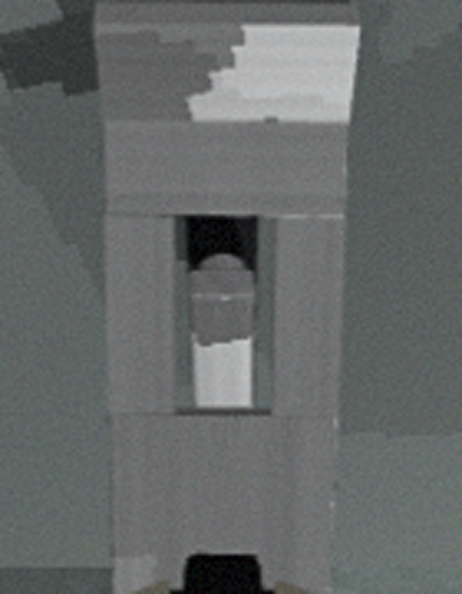

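The picture shows the head inside the eye, at about u 308–328. The bar is beyond the head's far end, with the stem and the dark slot visible past it. Now I'll lower a little, then draw back.

Call:
apply_moves --motion "0 0.06 0 0.08 0 0 0;0 0.06 0 0.08 0 0 0;0 0.04 0 0.05 0 0 0;0 0 0 0 0 0 0;0 0 0 0 0 0 0"

```text
time: 12.95
tool_pos: [0.559, -0.1871, 0.1591]
tool_rot: [-3.142, 0.663, -0.215]
contact_force: [-0.1, -0.5, -2.2]
opening: 0.0116
grip_force: 34.9
```

Call:
apply_moves --motion "0 -0.16 0 0.125 0 0 0;0 -0.24 0 0.187 0 0 0;0 -0.24 0 0.187 0 0 0;0 -0.24 0 0.187 0 0 0;0 -0.16 0 0.125 0 0 0;0 -0.08 0 0.0625 0 0 0;0 0 0 0 0 0 0;0 0 0 0 0 0 0"

```text
time: 13.95
tool_pos: [0.5451, -0.1841, 0.1591]
tool_rot: [-3.141, 0.663, -0.215]
contact_force: [0.1, 0.0, -2.5]
opening: 0.0119
grip_force: 34.9
```

Call:
apply_moves --motion "0 -0.08 0 0.0625 0 0 0;0 -0.08 0 0.0625 0 0 0;0 -0.08 0 0.0625 0 0 0;0 -0.08 0 0.0625 0 0 0;0 0 0 0 0 0 0;0 0 0 0 0 0 0"

```text
time: 14.7
tool_pos: [0.5411, -0.1832, 0.1592]
tool_rot: [-3.141, 0.663, -0.215]
contact_force: [0.4, 0.8, -2.1]
opening: 0.0119
grip_force: 34.9
```

Call:
apply_moves --motion "0 -0.04 0 0.031 0 0 0;0 0 0 0 0 0 0;0 -0.04 0 0.031 0 0 0;0 0 0 0 0 0 0;0 0 0 0 0 0 0"

```text
time: 15.32
tool_pos: [0.5401, -0.183, 0.1592]
tool_rot: [-3.142, 0.663, -0.215]
contact_force: [0.6, 0.5, -3.1]
opening: 0.0119
grip_force: 34.9
```

Run:
```python
from h import *
s=robot.observe(); print(s["time"],s["tool_pos"],s["contact_force"],s["torque"])
w=cam("wrist"); im=w["img"]
a=cv2.resize(im[60:240,250:390],None,fx=3.3,fy=3.3,interpolation=cv2.INTER_CUBIC); save("w6",a)
```

```text
15.325 [ 0.54012744 -0.18299019  0.15916148] [ 0.57450075  0.5053911  -3.09091719] [-0.15926284 -0.36212422  0.02039478]
```

View pics/w6.png

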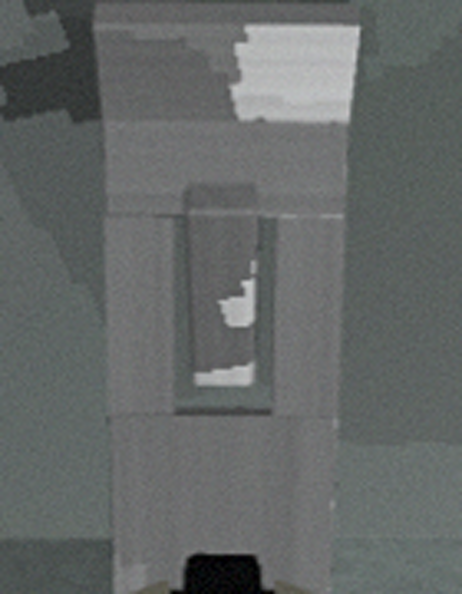

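The bar has gone under the head. The head's far end now overlaps the bar at row 116, and its near end is at row 177, inside the eye (near edge at row 184).

Run:
```python
from h import *
w=cam("wrist"); T=pose(); u=np.array([np.cos(YAW),np.sin(YAW)])
for c,sg in (([224.5,387],1),([222,211],-1)):
    m=atz(w,np.array([c])/3.3+[250,60],.124)[0]; print("stud",m[:2]+sg*.019*u)
t=T[:3,3]; 
for PXX in (-.0495,-.051):
  th=.663; X=(t[:2]-np.array([.580,-.1926]))@u; print("bx rel .580",(X+(.015-PXX)*np.cos(th)-.0095*np.sin(th)), "h",t[2]-.1-(.029-PXX)*np.sin(th)-.0095*np.cos(th))
```

```text
stud [ 0.57965166 -0.19265363]
stud [ 0.57958415 -0.19225861]
bx rel .580 0.0039854981825688815 h 0.0033548670025868137
bx rel .580 0.005167722175676023 h 0.002431640903453016
```

Call:
apply_moves --motion "0 -0.04 0 0.031 0 0 0;0 0 0 0 0 0 0;0 0 0 0 0 0 0"

```text
time: 15.8
tool_pos: [0.5396, -0.1829, 0.1592]
tool_rot: [-3.142, 0.663, -0.215]
contact_force: [-0.3, -0.1, -1.6]
opening: 0.0117
grip_force: 34.9
```

Call:
apply_moves --motion "0 -0.04 0 0.031 0 0 0;0 0 0 0 0 0 0;0 0 0 0 0 0 0"

```text
time: 16.18
tool_pos: [0.5391, -0.1828, 0.1592]
tool_rot: [-3.141, 0.663, -0.215]
contact_force: [-1.1, 0.2, -1.5]
opening: 0.0115
grip_force: 34.9
```

Call:
apply_moves --motion "0 -0.04 0 0.031 0 0 0;0 0 0 0 0 0 0;0 0 0 0 0 0 0"

```text
time: 16.55
tool_pos: [0.5386, -0.1827, 0.1592]
tool_rot: [-3.141, 0.663, -0.215]
contact_force: [0.1, 0.0, -1.6]
opening: 0.0115
grip_force: 34.9
```

Call:
apply_moves --motion "0 -0.04 0 0.031 0 0 0;0 0 0 0 0 0 0;0 0 0 0 0 0 0"

```text
time: 16.92
tool_pos: [0.5382, -0.1826, 0.1592]
tool_rot: [-3.141, 0.663, -0.215]
contact_force: [0.2, -0.7, -0.9]
opening: 0.0115
grip_force: 34.9
```

Call:
apply_moves --motion "0 -0.04 0 0.031 0 0 0;0 0 0 0 0 0 0;0 0 0 0 0 0 0"

```text
time: 17.3
tool_pos: [0.5377, -0.1825, 0.1592]
tool_rot: [-3.142, 0.663, -0.215]
contact_force: [0.7, -0.7, -2.3]
opening: 0.0119
grip_force: 34.9
```

Call:
apply_moves --motion "0 -0.04 0 0.031 0 0 0;0 0 0 0 0 0 0;0 0 0 0 0 0 0"

```text
time: 17.68
tool_pos: [0.5373, -0.1824, 0.1592]
tool_rot: [-3.141, 0.662, -0.215]
contact_force: [2.3, -0.7, -2.4]
opening: 0.012
grip_force: 34.9
```

Run:
```python
from h import *
F=[]
for i in range(3):
    w=cam("wrist"); s=robot.observe(); F.append(np.r_[s["contact_force"],s["torque"]])
print(np.mean(F,0).round(2),s["tool_pos"])
g=cv2.cvtColor(w["img"],cv2.COLOR_RGB2GRAY).astype(int)
print("col center",g[110:200,317].tolist()); print("rail",g[110:200,294].tolist())
```

```text
[ 2.48 -0.49 -1.81 -0.28 -0.83 -0.02] [ 0.53728307 -0.18236981  0.15912546]
col center [106, 94, 96, 95, 93, 93, 98, 97, 108, 120, 106, 100, 104, 102, 99, 101, 99, 95, 104, 98, 101, 103, 95, 99, 96, 99, 101, 98, 92, 95, 100, 98, 97, 93, 100, 101, 102, 97, 104, 101, 96, 101, 100, 103, 93, 99, 176, 182, 175, 178, 101, 92, 97, 102, 101, 99, 98, 104, 95, 96, 99, 103, 150, 132, 94, 103, 104, 102, 100, 108, 103, 106, 108, 88, 72, 74, 102, 108, 105, 103, 107, 113, 108, 108, 110, 105, 106, 107, 108, 106]
rail [115, 113, 116, 115, 114, 114, 121, 117, 115, 106, 110, 108, 111, 112, 103, 98, 110, 110, 116, 107, 113, 109, 112, 112, 111, 115, 108, 114, 112, 114, 112, 121, 111, 113, 113, 113, 112, 118, 115, 111, 110, 113, 111, 111, 114, 107, 114, 109, 109, 112, 114, 111, 112, 112, 119, 113, 114, 109, 109, 110, 111, 112, 110, 111, 109, 115, 112, 110, 106, 110, 112, 112, 114, 109, 107, 107, 103, 102, 109, 107, 106, 103, 110, 105, 104, 107, 112, 114, 113, 110]
```

Contact with the stem is felt at 2.5 N. I'll back off 0.4 mm and plan the levelling about the bar.

```bash
cat > plan.py <<'E'
from h import *
import sys
u=np.array([np.cos(YAW),np.sin(YAW)])
c=np.array([.5373,-.1824])  # TCP at contact
d=plate2tool(.004,.0024,37.95); stud=np.array([SX,SY])+(c-d[:2,3])
n=np.array([-u[1],u[0]]); print("eff stud",stud, d[2,3])
P=[]
for t,bx,h in [(37.95,.0044,.0026),(35,.0044,.0028),(32,.0044,.003),(29,.0044,.003),(26,.0045,.003),(23,.0045,.003),(20,.005,.003),(16,.0055,.003),(12,.006,.003),(8,.0065,.003),(4,.007,.0025),(0,.0075,.002)]:
    P.append(plate2tool(bx,h,t,0,stud))
A=pose(); A[:3,:3]=P[0][:3,:3]
for B in P:
    print((A[:3,:3].T@(B[:3,3]-A[:3,3])*100).round(3),Ro.from_matrix(A[:3,:3].T@B[:3,:3]).as_rotvec()[1].round(4),B[:3,3].round(4)); A=B
E
python3 plan.py
```

```text
eff stud [ 0.57854881 -0.19131831] 0.15908908908518446
[ 0.023  0.003 -0.039] 0.0 [ 0.5377 -0.1825  0.1593]
[-0.017  0.     0.371] 0.0515 [ 0.5353 -0.182   0.1565]
[-0.017 -0.     0.38 ] 0.0524 [ 0.5331 -0.1815  0.1534]
[-0.007  0.     0.4  ] 0.0524 [ 0.5309 -0.181   0.1501]
[-0.    -0.     0.399] 0.0524 [ 0.529  -0.1806  0.1466]
[-0.011  0.     0.407] 0.0524 [ 0.5272 -0.1802  0.143 ]
[0.032 0.    0.39 ] 0.0524 [ 0.526  -0.18    0.1393]
[0.029 0.    0.533] 0.0698 [ 0.5245 -0.1796  0.1342]
[ 0.024 -0.     0.54 ] 0.0698 [ 0.5232 -0.1794  0.1289]
[0.019 0.    0.546] 0.0698 [ 0.5223 -0.1792  0.1235]
[ 0.02  -0.     0.601] 0.0698 [ 0.5217 -0.179   0.1176]
[0.01  0.    0.607] 0.0698 [ 0.5214 -0.179   0.1115]
```

Call:
apply_moves --motion "0 0.023 0 -0.039 0 0 0;0 0 0 0 0 0 0;0 -0.01 0 0.185 0 0.026 0;0 -0.007 0 0.186 0 0.0255 0;0 0 0 0 0 0 0;0 -0.01 0 0.19 0 0.026 0;0 -0.007 0 0.19 0 0.0264 0;0 0 0 0 0 0 0;0 0 0 0 0 0 0"

```text
time: 18.95
tool_pos: [0.533, -0.1814, 0.1537]
tool_rot: [3.142, 0.559, -0.215]
contact_force: [0.5, -0.2, -1.5]
opening: 0.0118
grip_force: 34.9
```

Call:
apply_moves --motion "0 0 0 0.2 0 0.026 0;0 -0.007 0 0.2 0 0.0264 0;0 0 0 0 0 0 0;0 0 0 0 0 0 0"

```text
time: 19.45
tool_pos: [0.5309, -0.181, 0.15]
tool_rot: [-3.141, 0.508, -0.215]
contact_force: [0.3, -0.7, -1.7]
opening: 0.0119
grip_force: 34.9
```

Call:
apply_moves --motion "0 0 0 0.2 0 0.026 0;0 0 0 0 0 0 0;0 0 0 0.2 0 0.0264 0;0 0 0 0 0 0 0"

```text
time: 19.95
tool_pos: [0.529, -0.1805, 0.1466]
tool_rot: [-3.141, 0.455, -0.215]
contact_force: [0.2, -1.0, -1.9]
opening: 0.0118
grip_force: 34.9
```

Call:
apply_moves --motion "0 -0.005 0 0.2 0 0.026 0;0 0 0 0 0 0 0;0 -0.006 0 0.207 0 0.0264 0;0 0 0 0 0 0 0;0 0 0 0 0 0 0"

```text
time: 20.58
tool_pos: [0.5273, -0.1802, 0.1429]
tool_rot: [-3.141, 0.403, -0.215]
contact_force: [-0.9, -0.2, -1.5]
opening: 0.0116
grip_force: 34.9
```

Call:
apply_moves --motion "0 0.01 0 0.195 0 0.026 0;0 0.022 0 0.195 0 0.0264 0;0 0 0 0 0 0 0;0 0.015 0 0.265 0 0.035 0;0 0.014 0 0.268 0 0.0348 0;0 0 0 0 0 0 0;0 0 0 0 0 0 0"

```text
time: 21.45
tool_pos: [0.5249, -0.1797, 0.1341]
tool_rot: [-3.142, 0.28, -0.215]
contact_force: [-0.4, -0.4, -2.1]
opening: 0.0117
grip_force: 34.9
```

Call:
apply_moves --motion "0 0.012 0 0.27 0 0.035 0;0 0.012 0 0.27 0 0.0348 0;0 0 0 0 0 0 0;0 0.01 0 0.27 0 0.035 0;0 0.01 0 0.276 0 0.0348 0;0 0 0 0 0 0 0;0 0 0 0 0 0 0"

```text
time: 22.32
tool_pos: [0.5231, -0.1793, 0.1235]
tool_rot: [-3.142, 0.141, -0.215]
contact_force: [-0.3, 0.1, -1.9]
opening: 0.0118
grip_force: 34.9
```

Call:
apply_moves --motion "0 0.01 0 0.3 0 0.035 0;0 0.01 0 0.3 0 0.0348 0;0 0 0 0 0 0 0;0 0.005 0 0.3 0 0.035 0;0 0.005 0 0.25 0 0.0348 0;0 0 0 0 0 0 0;0 0 0 0 0 0 0"

```text
time: 23.2
tool_pos: [0.5224, -0.1792, 0.1121]
tool_rot: [3.142, 0.001, -0.215]
contact_force: [0.1, -0.7, -2.2]
opening: 0.0118
grip_force: 34.9
```

Call:
apply_moves --motion "0 0 0 0.07 0 0 0;0 0 0 0 0 0 0;0 0 0 0.07 0 0 0;0 0 0 0 0 0 0;0 0 0 0 0 0 0"

```text
time: 23.82
tool_pos: [0.522, -0.179, 0.1105]
tool_rot: [-3.142, 0.0, -0.215]
contact_force: [-0.0, -0.5, -1.9]
opening: 0.0116
grip_force: 34.9
```

Call:
apply_moves --motion "0 0 0 0.05 0 0 0;0 0 0 0 0 0 0;0 0 0 0.05 0 0 0;0 0 0 0 0 0 0;0 0 0 0 0 0 0"

```text
time: 24.45
tool_pos: [0.522, -0.179, 0.1104]
tool_rot: [3.141, -0.0, -0.215]
contact_force: [-2.7, 1.5, 7.1]
opening: 0.0118
grip_force: 34.9
```

Call:
apply_moves --motion "0 0 0 -0.08 0 0 0;0 0 0 0 0 0 0;20 0 0 0 0 0 0;35 0 0 0 0 0 0;35 0 0 0 0 0 0;35 0 0 0 0 0 0;35 0 0 -1 0 0 0;35 0 0 -2 0 0 0;35 0 0 -4 0 0 0;35 -1 0 -4 0 0 0;35 -1 0 0 0 0 0;35 0 0 0 0 0 0;35 0 0 0 0 0 0;35 0 0 0 0 0 0"

```text
time: 26.2
tool_pos: [0.5024, -0.1747, 0.2193]
tool_rot: [-3.141, 0.002, -0.215]
contact_force: [0.4, -0.9, 0.7]
opening: 0.0324
grip_force: 0.0
```

Run:
```python
from h import *
s=robot.observe(); print(s["time"],s["tool_pos"],s["contact_force"],s["opening"])
w=cam("wrist"); sc=cam("scene"); a=cv2.resize(w["img"],(480,300)); b=cv2.resize(sc["img"][260:345,200:320],(424,300),interpolation=cv2.INTER_CUBIC)
c=cv2.resize(w["img"][20:220,220:420],(400,400),interpolation=cv2.INTER_CUBIC); d=cv2.resize(sc["img"][262:342,212:292],(400,400),interpolation=cv2.INTER_CUBIC)
save("fin",np.hstack([c,d]))
t=cam("top")
for q in (w,):
    for d in robot.trace("plate",q):
        v,u=np.nonzero(d["pixels"]); X=atz(q,np.c_[u,v],.105)[:,:2]; print(round(d["score"],2),cv2.minAreaRect((X*1000).astype(np.float32)),u.mean(),v.mean())
```

```text
26.2 [ 0.50238768 -0.17466889  0.21929928] [ 0.36257054 -0.91680115  0.69470798] 0.03235702417777269
0.84 ((556.26611328125, 60.61223602294922), (40.812896728515625, 90.71807861328125), 68.85272979736328) 45.27102460521483 187.52331986779288
0.7 ((558.3441772460938, -186.87188720703125), (35.71478271484375, 116.61515045166016), 76.93779754638672) 316.9507094846901 118.17158327109783
```

View pics/fin.png

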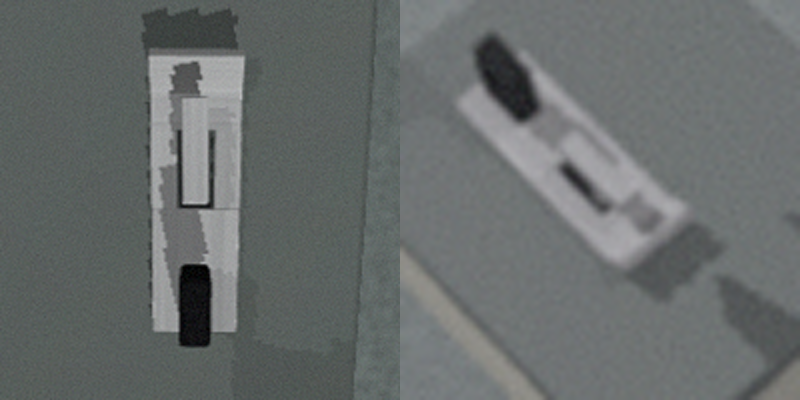

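The final picture shows the plate lying flat along the slot. The stud head, at about (195,150) in the left half, sits over the nose bar inside the eye, and the gripper is clear.

```bash
python3 -c "
from h import *
print(robot.hand_in())"
```

```text
the job is handed in; nothing more can be done
None
```

The plate lies flat on the lid along the slot with the stud's head caught over it. I released it and handed the job in at about 26 s of the 54 s; `hand_in()` returned no verdict.

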